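# Latch the brooch frame and hold it up to the bench camera

## Task

The brooch in the small wooden frame on the easel is due for its record picture. While the frame stands on the easel, turn the brass turnbutton on its top rail so that the arm points straight down over the glazed front and keeps it shut; then lift the frame off and hold it up in the air for the bench camera: upright, the glass squarely facing the lens and about 20 cm from it, with the middle of the pane level with and centred on the lens. Finish holding it there still, clear of everything else, and leave the hammer, jar, steel block and ring clamp where they are.

Things in the scene. Friction and masses are not known exactly. Their poses are not given: they have to be found in the camera images.
- frame: Dark wooden display frame, loose, 150 wide (y) x 120 high (z) x 24 mm thick (x), about 0.37 kg, leaning back 30 degrees on the easel. Origin: centre of its underside, mid thickness; x points out of the glass (away from the robot), z up its height, y left seen from behind. Top rail z 94 to 120 mm, best gripped mid-width across the thickness; other rails 14 mm; all flush in front at x = 12 mm.
- easel: Small light-wood easel fixed to the bench. Origin on the bench top under the frame's lower edge; x: the level direction the glass faces. Its uprights, 92 mm apart, end 75 mm up the frame; behind the frame's top 45 mm is free space. Two ledges with a lip 8 mm high in front carry the frame: lift it along its own z first.
- pane (a point): Centre of the front surface of the frame's glass: x 12, y 0, z 54 mm in the frame. Its axes are the frame's.
- button (a joint): Brass turnbutton on the front of the frame's top rail, pivoting about the frame's x. 0 rad: arm points along the frame's +y, level along the rail (open); grows as the arm swings down; 1.57: straight down across the glazed front (fastened). Range -0.35 to 1.65; stiff (0.015 N m), stays where left. Starts within 0.25 rad of level.
- button_pivot (a point): The turnbutton's pivot, on the rail's front face: x 12, y 38, z 108 mm in the frame. The arm is a flat plate 11 mm wide reaching 29 mm from the pivot, 1.5 to 5.5 mm proud of the rail, with a thumb rib along it from 9 to 28 mm, 5 mm wide, standing 16 mm proud of the rail.
- button_end (a point): End of the turnbutton's thumb rib, 28 mm from the pivot and 10.5 mm proud of the rail's front face.
- front (a joint): The frame's glazed drop front in a brass rim, hinged along its lower edge at the bottom rail. 0 rad: shut, flush with the frame; grows as it falls open forwards. It starts shut and only the turnbutton keeps it so.
- lens (a point): Centre of the front glass of the bench camera's lens: black camera, 48 mm lens barrel, on a column stand at the far side of the bench; it stays put. The camera looks level along its own -x (towards the robot, yaw varies); z is up. Lens height 170 to 220 mm.
- hammer: Bystander: goldsmith's hammer with wooden handle, 240 mm, lying on the bench. Leave alone.
- jar: Bystander: closed jar, 60 mm across, 75 mm high. Leave alone.
- bench_block: Bystander: square steel block 62 x 62 x 19 mm. Leave alone.
- ring_clamp: Bystander: wooden ring clamp, 140 x 24 x 24 mm, lying on the bench. Leave alone.
There are look-alikes about, which are no part of the job. Leave any purple look-alike of the frame alone. Of the things that look like the easel, the smaller one is meant.

How it is judged:
On the way:
1. the turnbutton is turned down over the front while the frame stands on the easel (value of joint button above 1.3 rad and value of joint front below 0.06 rad and distance of frame from where it was at the start of the episode below 0.03 m and contact force between frame and easel above 0.3 N), for 0.2 s.
At the end, for the whole second after the job is handed in: Held still in the air by the fingers, clear of the easel; pane centre 170 to 230 mm before the lens, within 20 mm of its axis sideways and in height; upright and facing the lens, each within 0.15 rad; turnbutton down (1.3 rad or more), front shut (under 0.06 rad) (value of joint button above 1.3 rad and value of joint front below 0.06 rad and x of pane in the frame of lens between -0.23 and -0.17 m and y of pane in the frame of lens between -0.02 and 0.02 m and z of pane in the frame of lens between -0.02 and 0.02 m and angle between frame's own z axis and vertical below 0.15 rad and angle between the x axis of frame and the x axis of lens, either way round below 0.15 rad and x of lens in the frame of frame above 0.1 m and height (world z) of frame above 0.08 m and contact force between the fingers and frame above 1 N and contact force between frame and easel below 0.05 N and linear speed of frame below 0.03 m/s and angular speed of frame below 0.2 rad/s); the arm keeps its last pose, push and grip.
It fails at once if the glazed front falls open (more than 0.2 rad) (value of joint front above 0.2 rad).
It fails at once if a bystander is moved more than 20 mm (distance of any of hammer, jar, bench_block, ring_clamp from where it was at the start of the episode above 0.02 m).
It also fails if it takes over 51 s, if anything falls off the work surface, if the arm or the gripper's body presses on something with over 40 N, if the wrist force passes 120 N, or if a joint passes its speed limit or range.

## Robot

A 6-joint arm with a two-finger parallel gripper is mounted at the origin on the work surface. World frame = base frame: x ahead of the robot, y to its left, z up, the work surface at z = 0. Lengths are in m, angles in rad, forces in N, time in s.
With the tool pointing down it reaches from about 0.4 to 0.825 m from the base axis. Payload 7 kg.
Tool frame: the origin (TCP) lies on the centre line of the jaws, within the pads' length; the fingertips stand arm.tip_reach ahead of it and the grasp point (between the pads) lies 5 mm behind it (arm.tip_reach is the distance from the TCP to the fingertips, in m); z points along the fingers, y is the line along which they close (so a half turn about z gives the same grasp; the last joint's range is limited). The gripper opens to 88 mm and grips with 3 to 60 N. Pads are 19 mm wide; open, the fingers measure 130 mm over their backs; the gripper's body (78 mm by 193 mm) begins 47 mm behind the grasp point.
Start: joints at [1.631, 0.359, 0.012, 0, -1.224, -0.288], TCP at [0.152, 0.658, 0.241] pointing down, gripper open.
Joint ranges: [-3.07, 3.07], [-1.43, 2.12], [-1.02, 1.25], [-3.03, 1.67], [-3.05, -0], [-3.03, 3.03]. Speed limits (rad/s): [2.39, 2.39, 3.01, 3.14, 3.14, 3.14].

## Interface

Orientations are given as [roll, pitch, yaw] about the fixed x, y, z axes, in that order (R = Rz(yaw) Ry(pitch) Rx(roll)).
In Python, from station import status, optics, order, arm gives the robot as it stands. The module is installed in compiled form; this text tells all that it offers.
- The arm moves only by the shell command python3 -m jog 'ROWS' [FORCE]. ROWS is JSON, a list of rows, each a list of 3 entries, a list of its own where there are three numbers: the gripper command: -1 is shut, 1 is fully open, values between are in proportion, then the shift along the tool's x, y, z in mm, then the turn about the tool's z in rad. A call has 1 to 20 rows; each row is the pose to reach, as a shift and turn from the pose commanded when the call began, along the tool's axes at that moment; what a row does not reach only later rows make up. A row lasts 1/8 s, in which the tool goes at most 62.5 mm and 10.7 degrees, less where a joint would pass 70% of its speed; a pose out of reach is approached as far as the arm can. A call with a gripper value outside its range is refused whole. The fingers move at their own pace and stop on an object; FORCE is the grip in N (left out, the last holds). Time passes only in rows, so rows that repeat a pose let the fingers close. It gives the time, the measured TCP pose, the force, the opening and the grip force at its end, in the units of the state.
- status.get_state(): the state, without advancing time (a new reading comes with each control period).
- optics.grab_frame(name): name is "scene" or "side" or "wrist"; returns a dict with "color" (384x512x3 uint8, red, green, blue), "mtx" (3x3 intrinsics, pixels), "cam_to_world" (4x4, takes a point from camera to world coordinates). Camera axes: x right, y down, z forward; pixel columns grow to the right and rows downward; lengths in m; the calibration is good to about 2 mm. A picture is of the moment at which its call begins. There is no depth.
- order.job_done(): hands the job in; it is judged then, once.
The state is a dict: "t": time; "q": joint angles; "qd": joint speeds; "joint_efforts": joint torques, N m; "eef_pos": TCP position; "ee_rot": TCP orientation; "force": force on the tool from outside, world axes, zero at the start; "moment": the same for the moment, N m; "width": finger opening in m; "gripper_force": force on a finger pad.
Only numpy, scipy, OpenCV 4.12 (cv2) and the standard library are available. Lean on these libraries where they do the work, as an engineer would, in place of code of your own. Each camera call takes 0.05 s, during which the arm holds its last target. There are 200 camera calls.

## Working session

There is one attempt and no reset: what is moved stays moved. The work goes in short steps, Python scripts to look and compute and a shell command to move; the robot and the scene stay as the last step left them, time stands still between calls to the robot, and variables do not carry over. Pictures are saved under pics/ and viewed, at most 10 in all, crops included, and the job is handed in when it is done.

```bash
mkdir -p pics; ls
python3 - <<'E'
from station import status, optics, order, arm
import cv2, numpy as np
print(status.get_state()); print([a for a in dir(arm) if a[0]!='_'], arm.tip_reach)
ims=[]
for n in ["scene","side","wrist"]:
    f=optics.grab_frame(n); np.savez(f'pics/{n}0.npz',**f)
    cv2.imwrite(f'pics/{n}0.png',f['color'][:,:,::-1]); print(n,f['mtx'].round(1).tolist(),f['cam_to_world'].round(4).tolist())
E
```

```text
pics
{'t': 0.0, 'q': array([ 1.63107148e+00,  3.59376887e-01,  1.10456368e-02, -3.79598130e-04,
       -1.22411737e+00, -2.88125852e-01]), 'qd': array([ 0.00248446, -0.0006403 , -0.00082156,  0.00020662,  0.00172948,
        0.00055407]), 'joint_efforts': array([ 5.16867863e-05, -5.82704008e+01,  2.93071014e+01,  6.99741930e+00,
        7.19486197e-03, -1.48699041e-04]), 'eef_pos': array([0.15236507, 0.65708034, 0.23961809]), 'ee_rot': array([ 3.13990706e+00, -1.27422859e-04, -2.27979863e-01]), 'force': array([-0.42384847, -0.01939537, -0.67262146]), 'moment': array([ 0.00478007, -0.01343349, -0.00599081]), 'gripper_force': 0.0, 'width': 0.08755818525667865}
['Unreachable', 'tip_reach'] 0.014
scene [[397.6, 0.0, 253.4], [0.0, 397.6, 195.2], [0.0, 0.0, 1.0]] [[-0.7268, 0.4917, -0.4797, 1.0608], [0.6869, 0.5208, -0.5069, 0.5247], [0.0006, -0.6979, -0.7162, 0.8374], [0.0, 0.0, 0.0, 1.0]]
side [[435.2, 0.0, 258.4], [0.0, 435.2, 197.4], [0.0, 0.0, 1.0]] [[0.9204, -0.1932, 0.3398, 0.0956], [-0.3905, -0.4947, 0.7764, -1.0842], [0.0181, -0.8473, -0.5308, 0.8784], [0.0, 0.0, 0.0, 1.0]]
wrist [[292.5, 0.0, 256.8], [0.0, 292.5, 193.9], [0.0, 0.0, 1.0]] [[-0.2251, -0.9318, -0.2847, 0.23], [-0.9743, 0.216, 0.0636, 0.6396], [0.0023, 0.2917, -0.9565, 0.3841], [0.0, 0.0, 0.0, 1.0]]
```

View pics/scene0.png

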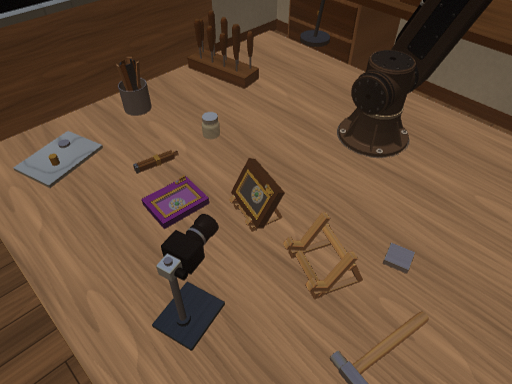

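View pics/side0.png

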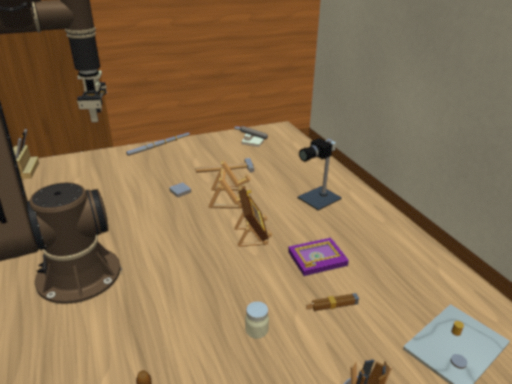

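Scene view: the dark frame stands on the smaller easel at (257,193). The purple look-alike lies flat at (176,200), and the larger, empty easel is at (322,255). The camera lens is at (205,228). Side view: frame at (253,213), empty easel at (228,182), lens at (308,153). The frame meant is the dark one on the smaller easel. I'll confirm this in an enlarged crop.

Run:
```python
import cv2, numpy as np
a=cv2.imread('pics/scene0.png')[150:240,185:295]; b=cv2.imread('pics/side0.png')[130:250,220:345]
a=cv2.resize(a,None,fx=6,fy=6,interpolation=cv2.INTER_CUBIC)
b=cv2.resize(b,None,fx=6,fy=5,interpolation=cv2.INTER_CUBIC)
cv2.imwrite('pics/c1.png',a);cv2.imwrite('pics/c2.png',b)
```

```text
(no output)
```

View pics/c1.png

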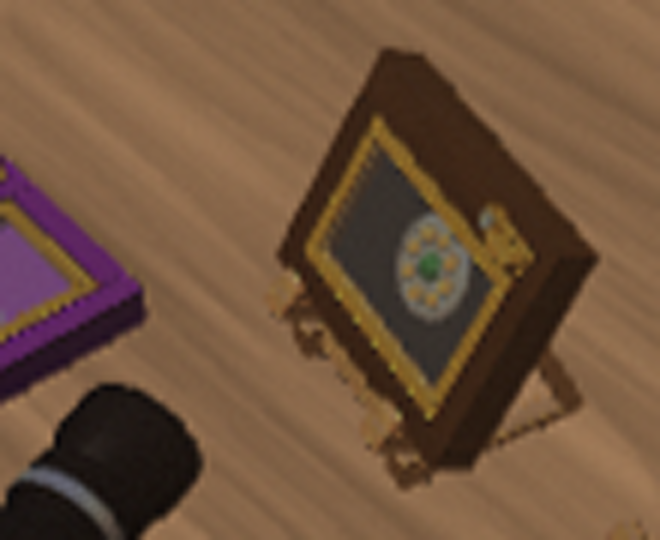

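View pics/c2.png

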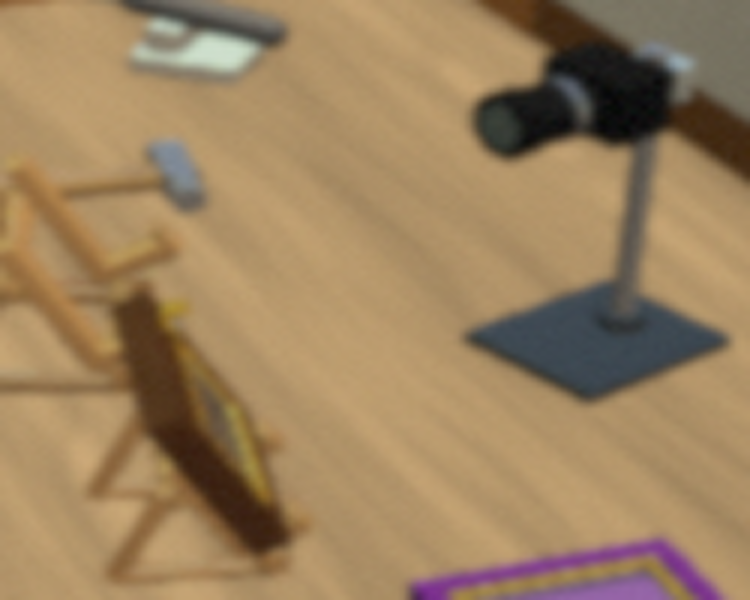

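The crop confirms it: dark frame, gold rim, brooch, on the small easel. In the crop the rim corners are at (378,120), (313,248), (430,415) and (508,280), and the turnbutton runs from (490,215) to (520,265). The lens front in the side view is at about (303,155). Next I'll get rough positions.

```bash
cat > h.py <<'E'
import numpy as np, cv2
from scipy.optimize import least_squares
from scipy.spatial.transform import Rotation as R
def load(n): return dict(np.load(f'pics/{n}.npz'))
def proj(f,P):
    T=np.linalg.inv(f['cam_to_world']); p=(T[:3,:3]@np.atleast_2d(P).T).T+T[:3,3]
    q=(f['mtx']@p.T).T; return q[:,:2]/q[:,2:]
def ray(f,uv):
    d=f['cam_to_world'][:3,:3]@np.linalg.solve(f['mtx'],[*uv,1]); return f['cam_to_world'][:3,3],d/np.linalg.norm(d)
def plane(f,uv,z): o,d=ray(f,uv); return o+d*(z-o[2])/d[2]
def tri(obs):
    A=np.zeros((3,3));b=np.zeros(3)
    for f,uv in obs:
        o,d=ray(f,uv);M=np.eye(3)-np.outer(d,d);A+=M;b+=M@o
    X=np.linalg.solve(A,b); return X,[ (proj(f,X)[0]-uv).round(1) for f,uv in obs]
def Rf(yaw,lean=np.pi/6): return R.from_euler('zy',[yaw,-lean]).as_matrix()
def fitframe(obs,lean=np.pi/6,p0=(.5,.3,.05,.5)):
    # obs: list of (frame, object pts mm, pixels)
    fun=lambda p: np.concatenate([(proj(f,np.array(O)/1e3@Rf(p[3],lean).T+p[:3])-uv).ravel() for f,O,uv in obs])
    return least_squares(fun,p0)
E
python3 - <<'E'
from h import *
s=load('scene0');d=load('side0')
c=lambda x,y:(185+x/6,150+y/6)
O=[[12,-61,94],[12,-61,14],[12,61,14],[12,61,94]]
uv=np.array([c(378,120),c(313,248),c(430,415),c(508,280)])
ctr=plane(s,c(430,270),.1);print(ctr)
r=fitframe([(s,O,uv)],p0=(*ctr[:2],.05,.8));print(r.x.round(4),r.fun.round(1))
P=np.array([[x,y,z] for x in(-12,12) for y in (-75,75) for z in (0,120)])
print(np.c_[P,proj(d,P/1e3@Rf(r.x[3]).T+r.x[:3]).round(0),proj(s,P/1e3@Rf(r.x[3]).T+r.x[:3]).round(0)])
b=cv2.resize(s['color'][195:290,140:240,::-1],None,fx=6,fy=6,interpolation=cv2.INTER_CUBIC);cv2.imwrite('pics/c3.png',b)
E
```

```text
[0.56022494 0.00802698 0.1       ]
[ 0.5673 -0.0152  0.0239 -0.3106] [-0.6  0.2  0.1  3.6  0.9  0.1 -0.5 -3.6]
[[-12. -75.   0. 258. 247. 240. 197.]
 [-12. -75. 120. 241. 224. 256. 161.]
 [-12.  75.   0. 253. 215. 265. 227.]
 [-12.  75. 120. 236. 192. 283. 188.]
 [ 12. -75.   0. 265. 244. 233. 197.]
 [ 12. -75. 120. 248. 221. 249. 160.]
 [ 12.  75.   0. 259. 212. 258. 227.]
 [ 12.  75. 120. 243. 189. 276. 187.]]
```

View pics/c3.png

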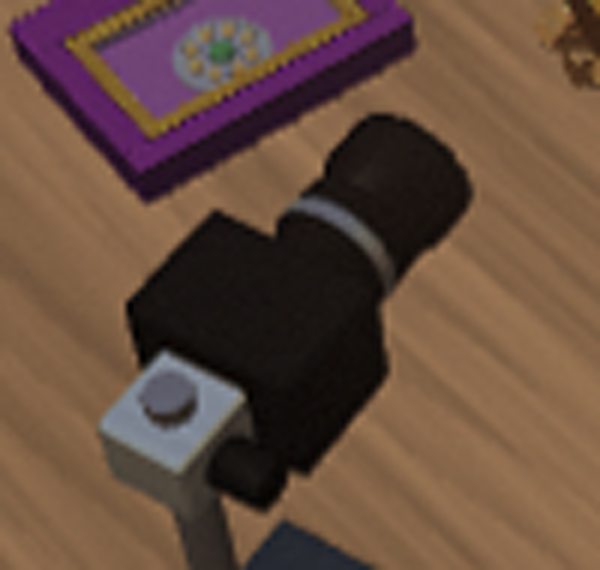

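The camera's barrel end is centred near (398,180) in the crop, which is scene pixel (206.3,225). I'll triangulate it with the side view and refit the frame.

Run:
```python
from h import *
s=load('scene0');d=load('side0')
c=lambda x,y:(185+x/6,150+y/6)
O=[[12,-61,94],[12,-61,14],[12,61,14],[12,61,94]]
uv=np.array([c(378,120),c(313,248),c(430,415),c(508,280)])
for y0 in(-1,0,.5,1,1.5):
  for ln in (.3,.5236,.7):
    r=fitframe([(s,O,uv)],ln,p0=(.56,.0,.05,y0));print(y0,ln,r.x.round(4),r.cost.round(2))
ok,rv,tv=cv2.solvePnP(np.array(O,float)/1e3,uv,s['mtx'],None)
T=s['cam_to_world'];Rw=T[:3,:3]@cv2.Rodrigues(rv)[0];print('pnp',Rw.round(3).tolist(),(T[:3,:3]@tv.ravel()+T[:3,3]).round(4))
print('lens',tri([(s,(206.3,225)),(d,(303.3,155.6))]))
# column base for axis yaw: bracket/back
print(tri([(s,(140+168/6,195+398/6)),(d,(220+680/6,130+60/5))]))
w=load('wrist0');print(proj(w,[.56,0,.08]))
```

```text
-1 0.3 [ 0.5586 -0.0114  0.0268 -0.3043] 18.56
-1 0.5236 [ 0.5673 -0.0152  0.0239 -0.3106] 13.68
-1 0.7 [ 0.559  -0.0341  0.0018 -0.2757] 25.55
0 0.3 [ 0.5586 -0.0114  0.0268 -0.3043] 18.56
0 0.5236 [ 0.5673 -0.0152  0.0239 -0.3106] 13.68
0 0.7 [ 0.559  -0.0341  0.0018 -0.2757] 25.55
0.5 0.3 [ 0.5586 -0.0114  0.0268 -0.3043] 18.56
0.5 0.5236 [ 0.5673 -0.0152  0.0239 -0.3106] 13.68
0.5 0.7 [ 0.559  -0.0341  0.0018 -0.2757] 25.55
1 0.3 [ 0.5586 -0.0114  0.0268 -0.3043] 18.56
1 0.5236 [ 0.5673 -0.0152  0.0239 -0.3106] 13.68
1 0.7 [ 0.559  -0.0341  0.0018 -0.2757] 25.55
1.5 0.3 [ 0.5586 -0.0114  0.0268 -0.3043] 18.56
1.5 0.5236 [ 0.5673 -0.0152  0.0239 -0.3106] 13.68
1.5 0.7 [ 0.559  -0.0341  0.0018 -0.2757] 25.55
pnp [[0.85, 0.257, -0.46], [-0.224, 0.966, 0.126], [0.477, -0.004, 0.879]] [ 0.5368 -0.0526 -0.0181]
lens (array([0.7701085 , 0.07945602, 0.21356112]), [array([ 0.6, -0.1]), array([0.4, 0. ])])
(array([0.89194921, 0.10695291, 0.23240339]), [array([-4.7,  0.5]), array([-2.4,  0. ])])
[[1283.16168339 -806.31208714]]
```

Run:
```python
from h import *
s=load('scene0');d=load('side0')
c=lambda x,y:(185+x/6,150+y/6); e=lambda x,y:(220+x/6,130+y/5)
O=[[12,-75,0],[12,75,0],[-12,75,0],[-12,75,120],[12,75,120],[12,-75,120],[-12,-75,120]]
uv=np.array([c(280,258),c(435,467),c(472,468),c(597,258),c(552,250),c(385,48),c(422,55)])
O2=[[-12,-75,0],[12,-75,0],[-12,75,120]]
uv2=np.array([e(262,552),e(290,532),e(115,305)])
for obs in ([(s,O,uv)],[(s,O,uv),(d,O2,uv2)]):
  r=fitframe(obs,p0=(.56,.0,.05,-.3));print(r.x.round(4),r.cost.round(2),r.fun.round(1))
Rm=Rf(r.x[3]);W=lambda p:np.array(p)/1e3@Rm.T+r.x[:3]
print('rim->mm', [ ( np.array(ray(s,c(*q))[0]) ) is None or (lambda o,dd:((lambda t:((o+dd*t-r.x[:3])@Rm*1e3).round(1))(((W([12,0,0])-o)@Rm[:,0])/(dd@Rm[:,0]))))(*ray(s,c(*q))) for q in ((378,120),(313,248),(430,415),(508,280),(487,215),(525,270))])
```

```text
[ 5.829e-01 -4.000e-04  4.270e-02 -3.051e-01] 32.54 [ 0.8  4.4  0.4  0.7  1.8  0.9 -0.6 -4.3 -0.7 -3.8 -1.3  1.5 -0.3  1.5]
[ 0.5794 -0.0058  0.0357 -0.2724] 43.98 [-0.1  4.6  0.8  0.7  1.9  0.6 -0.7 -4.1 -0.6 -3.5 -2.3  1.9 -1.5  1.7
 -2.   0.7 -0.1  1.6 -1.1 -3.3]
rim->mm [array([ 12. , -53.8, 100.3]), array([ 12. , -62.3,  28.2]), array([12. , 55.4, 15.4]), array([12. , 65.4, 89.8]), array([ 12. ,  37.6, 104.7]), array([12. , 72.2, 98.8])]
```

```bash
sed -i "s/'zy'/'ZY'/" h.py
python3 - <<'E'
from h import *
s=load('scene0');d=load('side0')
c=lambda x,y:(185+x/6,150+y/6); e=lambda x,y:(220+x/6,130+y/5)
O=[[12,-75,0],[12,75,0],[-12,75,0],[-12,75,120],[12,75,120],[12,-75,120],[-12,-75,120],[12,-61,94],[12,-61,14],[12,61,14],[12,61,94]]
uv=np.array([c(280,258),c(435,467),c(472,468),c(597,258),c(552,250),c(385,48),c(422,55),c(378,120),c(313,248),c(430,415),c(508,280)])
O2=[[-12,-75,0],[12,-75,0],[-12,75,120]]
uv2=np.array([e(262,552),e(290,532),e(115,305)])
for obs in ([(s,O,uv)],[(s,O,uv),(d,O2,uv2)]):
  r=fitframe(obs,p0=(.56,.0,.05,-.3));print(r.x.round(4),r.cost.round(2),r.fun.round(1))
Rm=Rf(r.x[3]);W=lambda p:(np.array(p)/1e3@Rm.T+r.x[:3]).round(4)
print('top',W([0,0,120]),'pivot',W([12,38,108]),'pane',W([12,0,54]))
np.save('fr.npy',r.x)
for n,px in (('jar',(210,125)),('hammer',(345,365)),('clamp',(155,160)),('block',(399,257))): print(n,plane(s,px,.02).round(3))
E
```

```text
[ 0.5559 -0.0349  0.0075 -0.2486] 3.57 [-0.1 -0.5 -0.5 -0.6 -0.1 -0.8 -0.1 -0.3  0.7  0.6  0.3  0.7  0.6  0.4
 -0.2 -0.8 -1.4  0.4  0.   0.7  0.6  0.1]
[ 0.5761 -0.0153  0.0359 -0.2527] 14.77 [-1.2 -0.6 -1.   0.8 -0.3  0.6  0.6 -0.1  1.2  0.7 -0.2 -0.6  0.4 -0.8
 -0.7 -1.7 -2.3  0.3 -0.4  1.8  0.7  0.3 -2.   0.4 -0.1  0.9 -1.7 -1.4]
top [ 5.180e-01 -3.000e-04  1.399e-01] pivot [0.5433 0.0324 0.1355] pane [ 0.56   -0.0111  0.0887]
jar [ 0.389 -0.404  0.02 ]
hammer [0.708 0.423 0.02 ]
clamp [ 0.632 -0.378  0.02 ]
block [0.397 0.352 0.02 ]
```

```bash
cat >> h.py <<'E'
def toolrow(target,psi=None):
    from station import status
    s=status.get_state(); Rt=R.from_euler('xyz',s['ee_rot']).as_matrix()
    sh=Rt.T@(np.array(target)-s['eef_pos'])*1e3; ps=s['ee_rot'][2]
    dl=0 if psi is None else (ps-psi+np.pi)%(2*np.pi)-np.pi
    print('t',round(s['t'],2),'shift',sh.round(1),'turn',round(dl,3),'q',s['q'].round(2),'F',s['force'].round(1))
E
python3 -c "
from h import *; toolrow([.58,.03,.26],-1.823)"; python3 -m jog '[[-1,[560,515,-20],1.595],[-1,[560,515,-20],1.595],[-1,[560,515,-20],1.595],[-1,[560,515,-20],1.595],[-1,[560,515,-20],1.595],[-1,[560,515,-20],1.595],[-1,[560,515,-20],1.595],[-1,[560,515,-20],1.595],[-1,[560,515,-20],1.595],[-1,[560,515,-20],1.595],[-1,[560,515,-20],1.595],[-1,[560,515,-20],1.595],[-1,[560,515,-20],1.595],[-1,[560,515,-20],1.595],[-1,[560,515,-20],1.595]]' 20
python3 - <<'E'
from h import *
from station import optics
f=optics.grab_frame('wrist');np.savez('pics/w1.npz',**f);cv2.imwrite('pics/w1.png',cv2.resize(f['color'][:,:,::-1],(800,600),interpolation=cv2.INTER_CUBIC))
from h import *; toolrow([.58,.03,.26],-1.823)
E
```

```text
t 0.15 shift [558.3 514.4 -19.4] turn 1.595 q [ 1.63  0.36  0.01 -0.   -1.22 -0.29] F [-0.2  0.1  0.1]
t: 2.02
eef_pos: [0.5811, 0.0302, 0.2605]
ee_rot: [3.141, 0.0, -1.822]
force: [-0.5, 0.1, 0.1]
width: 0.0004
gripper_force: 0.0
t 2.08 shift [0.8 1.  0.7] turn 0.002 q [ 0.39  0.19 -0.17 -0.   -1.21 -0.64] F [-0.2 -0.5  0.5]
```

View pics/w1.png

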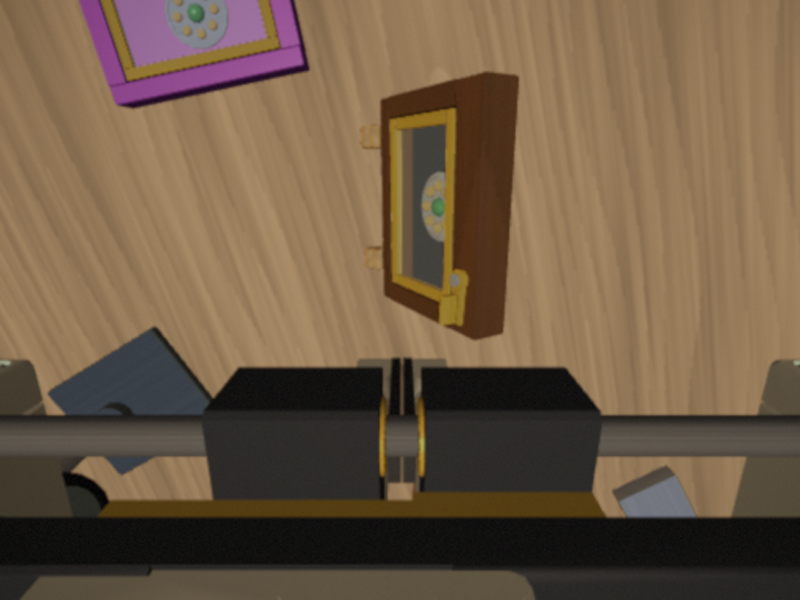

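The wrist view shows the frame from above: bottom-front edge (382,100)–(385,295), top-front corners (487,73) and (472,338), top-back corners (517,78) and (503,332). The rim corners are (455,108), (391,118), (393,277) and (447,301). The button pivot is at (457,279), with the arm pointing along +y to (452,323).

Run:
```python
from h import *
s=load('scene0');d=load('side0');w=load('w1')
c=lambda x,y:(185+x/6,150+y/6); e=lambda x,y:(220+x/6,130+y/5); k=lambda x,y:((x+.5)*.64-.5,(y+.5)*.64-.5)
O=[[12,-75,0],[12,75,0],[-12,75,0],[-12,75,120],[12,75,120],[12,-75,120],[-12,-75,120],[12,-61,94],[12,-61,14],[12,61,14],[12,61,94]]
uv=np.array([c(280,258),c(435,467),c(472,468),c(597,258),c(552,250),c(385,48),c(422,55),c(378,120),c(313,248),c(430,415),c(508,280)])
O2=[[-12,-75,0],[12,-75,0],[-12,75,120]]
uv2=np.array([e(262,552),e(290,532),e(115,305)])
O3=[[12,-75,0],[12,75,0],[12,-75,120],[12,75,120],[-12,-75,120],[-12,75,120],[12,-61,94],[12,-61,14],[12,61,14],[12,61,94],[13,38,108]]
uv3=np.array([k(*q) for q in ((382,100),(385,295),(487,73),(472,338),(517,78),(503,332),(455,108),(391,118),(393,277),(447,301),(457,279))])
for obs in ([(w,O3,uv3)],[(s,O,uv),(d,O2,uv2),(w,O3,uv3)],[(s,O,uv),(w,O3,uv3)]):
  r=fitframe(obs,p0=(.56,.0,.05,-.3));print(r.x.round(4),r.cost.round(2),r.fun[-22:].round(1))
r=fitframe([(s,O,uv),(w,O3,uv3)],p0=(.56,.0,.05,-.3))
np.save('fr.npy',r.x)
Rm=Rf(r.x[3]);W=lambda p:(np.array(p)/1e3@Rm.T+r.x[:3])
print('top',W([0,0,120]),'pivot',W([12,38,108]))
# arm end direction: px on plane x=22.5
o,dd=ray(w,k(452,322));t=((W([24,0,0])-o)@Rm[:,0])/(dd@Rm[:,0]);print(((o+dd*t-r.x[:3])@Rm*1e3).round(1))
```

```text
[ 0.574  -0.0196  0.0261 -0.2535] 18.12 [-0.5 -0.  -1.3 -1.7 -1.   0.7 -0.  -0.6  1.2  0.2 -1.3 -1.   0.2 -0.4
 -0.5  0.3 -1.4  1.8  1.   2.6  2.9 -1.9]
[ 0.5742 -0.0196  0.0299 -0.2517] 50.29 [-0.9 -0.4 -1.5 -0.8 -0.6 -0.3  0.5  0.7  1.9 -0.7 -0.5  0.3  0.4 -0.9
 -0.8 -0.  -1.5  2.6  1.3  3.7  3.3 -1. ]
[ 0.5739 -0.0196  0.0285 -0.2526] 35.39 [-0.6 -0.4 -1.3 -1.2 -0.4 -0.1  0.5  0.1  2.  -0.6 -0.6 -0.3  0.6 -0.9
 -0.5 -0.  -1.3  2.2  1.3  3.2  3.3 -1.5]
top [ 0.51579493 -0.0046392   0.13245327] pivot [0.5411652  0.02805724 0.12806096]
[ 24.   64.1 113.9]
```

```bash
cat > push.py <<'E'
from h import *
from station import status
s=status.get_state();x=np.load('fr.npy');Rm=Rf(x[3]);Rt=R.from_euler('xyz',s['ee_rot']).as_matrix()
fx=np.array([np.cos(x[3]),np.sin(x[3]),0])
def tcp(u,w,p=20): return x[:3]+Rm@np.array([p,38+u,108+w])/1e3+Rm[:,1]*.0095+fx*.018+np.array([0,0,.014])
for u,w in ((20,30),(20,14),(20,4),(19,-2),(17,-8),(15,-12),(12,-16),(9,-18.5),(6,-20),(4,-20.5),(2,-21)):
    t=tcp(u,w);print((u,w),t.round(3),(Rt.T@(t-s['eef_pos'])*1e3).round(1))
print(s['ee_rot'],s['force'].round(1))
E
python3 push.py
```

```text
(20, 30) [0.558 0.054 0.172] [-17.2  28.1  88.7]
(20, 14) [0.566 0.052 0.158] [-17.1  20.1 102.5]
(20, 4) [0.571 0.051 0.15 ] [-17.1  15.1 111.2]
(19, -2) [0.573 0.049 0.144] [-16.1  12.1 116.4]
(17, -8) [0.576 0.046 0.139] [-14.1   9.1 121.6]
(15, -12) [0.577 0.044 0.136] [-12.1   7.1 125. ]
(12, -16) [0.578 0.041 0.132] [ -9.1   5.1 128.5]
(9, -18.5) [0.579 0.037 0.13 ] [ -6.1   3.9 130.7]
(6, -20) [0.579 0.034 0.129] [ -3.1   3.1 132. ]
(4, -20.5) [0.579 0.032 0.128] [ -1.1   2.9 132.4]
(2, -21) [0.578 0.03  0.128] [  0.9   2.6 132.8]
[-3.14154211e+00  2.55315772e-04 -1.82125633e+00] [-0.2 -0.5  0.5]
```

```bash
python3 -m jog '[[-1,[-17,24,50],0],[-1,[-17,28,85],0],[-1,[-17,24,95],0],[-1,[-17,20,102],0],[-1,[-17,20,102],0],[-1,[-17,20,102],0]]'
python3 - <<'E'
from h import *
from station import optics
a=[]
for n,(r0,r1,c0,c1) in (('wrist',(100,290,190,390)),('scene',(140,240,190,295))):
    f=optics.grab_frame(n);np.savez(f'pics/{n}2.npz',**f)
    a.append(cv2.resize(f['color'][r0:r1,c0:c1,::-1],(400,400),interpolation=cv2.INTER_CUBIC))
cv2.imwrite('pics/c4.png',np.hstack(a))
E
```

```text
t: 2.82
eef_pos: [0.5673, 0.0508, 0.1595]
ee_rot: [-3.14, 0.001, -1.823]
force: [-0.2, 0.1, 0.1]
width: 0.0008
gripper_force: 0.0
```

View pics/c4.png

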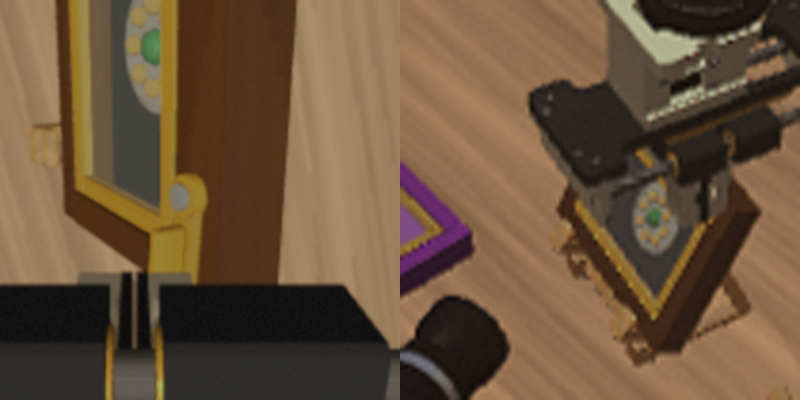

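The fingertips (x 78–192 in the left panel) lie over the rib (150–185), so I'll sweep the arm down.

```bash
python3 -m jog '[[-1,[0,-2,5],0],[-1,[0,-4,9],0],[-1,[1,-7,14],0],[-1,[2,-9,17],0],[-1,[3,-10,20],0],[-1,[5,-12,23],0],[-1,[8,-14,27],0],[-1,[11,-15,29],0],[-1,[14,-16,30],0],[-1,[16,-16,31],0],[-1,[17,-16,31],0],[-1,[18,-16,31],0],[-1,[18,-16,31],0]]'
python3 - <<'E'
from h import *
from station import optics
a=[]
for n,(r0,r1,c0,c1) in (('wrist',(100,290,190,390)),('scene',(140,240,190,295))):
    f=optics.grab_frame(n);np.savez(f'pics/{n}3.npz',**f)
    a.append(cv2.resize(f['color'][r0:r1,c0:c1,::-1],(400,400),interpolation=cv2.INTER_CUBIC))
cv2.imwrite('pics/c5.png',np.hstack(a))
E
```

```text
t: 4.55
eef_pos: [0.5782, 0.0301, 0.1281]
ee_rot: [-3.14, 0.001, -1.822]
force: [0.6, 4.8, 3.3]
width: 0.0005
gripper_force: 2.4
```

View pics/c5.png

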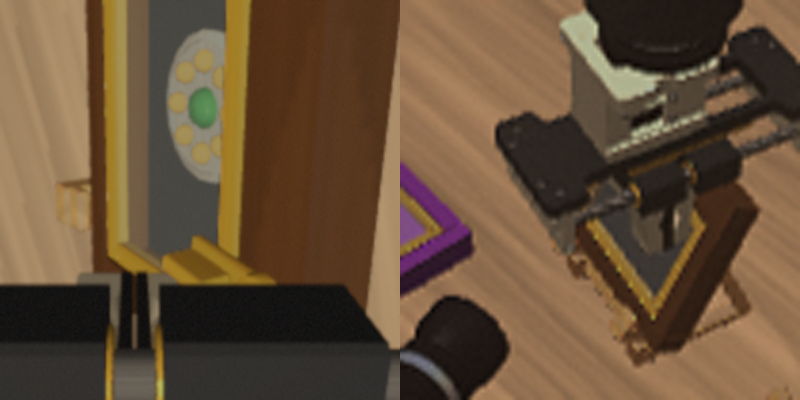

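```bash
python3 -m jog '[[-1,[-6,0,0],0],[-1,[-12,0,0],0],[-1,[-12,0,-40],0],[-1,[-12,0,-80],0],[1,[-12,0,-80],0],[1,[-12,0,-80],0]]'
python3 - <<'E'
from h import *
from station import optics,status
x=np.load('fr.npy');Rm=Rf(x[3])
C=x[:3]+Rm@np.array([0,0,.107]);toolrow(C+[0,0,.011],x[3]-np.pi/2);toolrow(C+[0,0,.071],x[3]-np.pi/2)
a=[]
f=optics.grab_frame('wrist');np.savez('pics/w4.npz',**f)
for th in(1.3,1.5,1.65):
  q=np.array([[12+z,38+r*np.cos(th),108-r*np.sin(th)] for r,z in((9,16),(28,16),(29,5.5))]);print(th,proj(f,q/1e3@Rm.T+x[:3]).round(1).tolist())
b=cv2.resize(f['color'][60:300,190:390,::-1],(500,600),interpolation=cv2.INTER_CUBIC)
cv2.imwrite('pics/c6.png',b)
E
```

```text
t: 5.4
eef_pos: [0.5801, 0.041, 0.2071]
ee_rot: [3.141, -0.0, -1.823]
force: [-0.1, 0.5, -0.7]
width: 0.0149
gripper_force: 0.0
t 5.4 shift [60.3 44.3 74.9] turn 0.0 q [ 0.41  0.23 -0.25 -0.   -1.09 -0.66] F [-0.1  0.5 -0.7]
t 5.4 shift [60.3 44.3 14.9] turn 0.0 q [ 0.41  0.23 -0.25 -0.   -1.09 -0.66] F [-0.1  0.5 -0.7]
1.3 [[278.0, 183.2], [265.7, 184.2], [275.4, 182.7]]
1.5 [[277.8, 181.0], [265.1, 177.7], [274.9, 176.1]]
1.65 [[277.8, 179.3], [265.2, 172.8], [275.0, 171.1]]
```

View pics/c6.png

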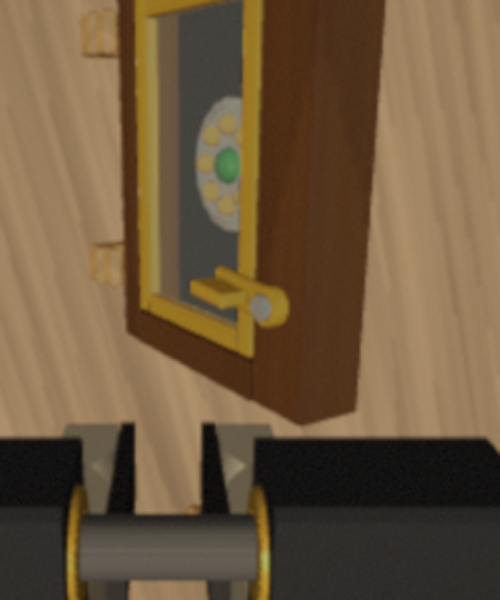

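The arm is fully down: the rib runs from (245,298) to (192,285), which matches the model at about 1.6 rad. The frame hasn't moved. Next comes the grasp on the top rail.

```bash
python3 -m jog '[[1,[60,44,0],0],[1,[60,44,10],0],[1,[60,44,10],0],[1,[60,44,35],0],[1,[60,44,60],0],[1,[60,44,75],0],[1,[60,44,75],0],[1,[60,44,75],0]]'
python3 -m jog '[[-1,[0,0,0],0],[-1,[0,0,0],0],[-1,[0,0,0],0],[-1,[0,0,0],0],[-1,[0,0,0],0],[-1,[0,0,0],0],[-1,[0,0,0],0],[-1,[0,0,0],0]]' 25
```

```text
t: 6.45
eef_pos: [0.5237, -0.0058, 0.1332]
ee_rot: [-3.141, 0.0, -1.822]
force: [-0.3, -0.2, -0.2]
width: 0.0874
gripper_force: 0.0
t: 7.45
eef_pos: [0.5232, -0.0061, 0.1326]
ee_rot: [-3.141, 0.0, -1.823]
force: [0.9, -0.2, -0.9]
width: 0.0329
gripper_force: 22.1
```

Width is 32.9 mm, against a predicted 33.8. Now I'll lift along the frame's own z.

```bash
python3 -m jog '[[-1,[0,2,-3],0],[-1,[0,5,-9],0],[-1,[0,8,-14],0],[-1,[0,11,-19],0],[-1,[0,15,-26],0],[-1,[0,17,-30],0],[-1,[0,17,-40],0],[-1,[0,12,-60],0],[-1,[0,6,-80],0],[-1,[0,0,-100],0],[-1,[0,0,-120],0],[-1,[0,0,-120],0],[-1,[0,0,-120],0]]' 40
python3 - <<'E'
from h import *
from station import optics
a=[]
for n,(r0,r1,c0,c1) in (('side',(80,260,190,390)),('scene',(90,270,150,350)),('wrist',(0,384,0,512))):
    f=optics.grab_frame(n);np.savez(f'pics/{n}5.npz',**f)
    a.append(cv2.resize(f['color'][r0:r1,c0:c1,::-1],(400,300) if n=='wrist' else (400,360),interpolation=cv2.INTER_CUBIC))
cv2.imwrite('pics/c7.png',np.hstack(a[:2]));cv2.imwrite('pics/c7w.png',a[2])
E
```

```text
t: 9.07
eef_pos: [0.5218, -0.0062, 0.2515]
ee_rot: [3.139, -0.001, -1.823]
force: [0.7, -0.4, -3.7]
width: 0.0302
gripper_force: 83.4
```

View pics/c7.png

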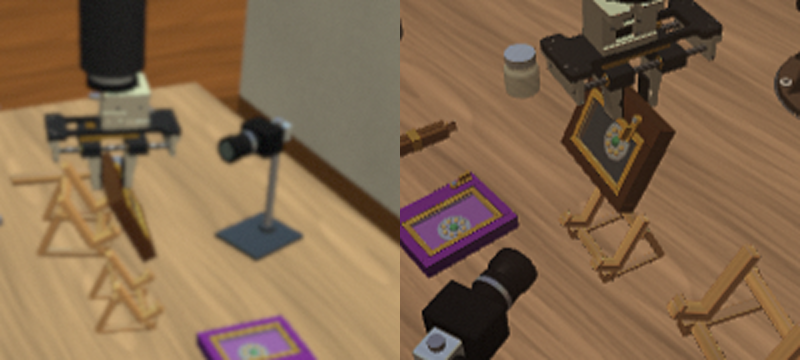

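The frame is held off the easel but still tilted (width 30.2 mm). I'll ease the grip so gravity swings it upright, watching the width.

```bash
python3 -m jog '[[-1,[0,0,0],0],[-1,[0,0,0],0],[-1,[0,0,0],0],[-1,[0,0,0],0]]' 40; python3 -m jog '[[-1,[0,0,0],0],[-1,[0,0,0],0],[-1,[0,0,0],0],[-1,[0,0,0],0]]' 20;python3 -m jog '[[-1,[0,0,0],0],[-1,[0,0,0],0],[-1,[0,0,0],0],[-1,[0,0,0],0]]' 12
```

```text
t: 9.72
eef_pos: [0.523, -0.0061, 0.2526]
ee_rot: [-3.142, -0.0, -1.823]
force: [-0.1, 0.0, -2.9]
width: 0.0301
gripper_force: 83.4
t: 10.22
eef_pos: [0.523, -0.0061, 0.2526]
ee_rot: [-3.142, -0.0, -1.823]
force: [-0.5, -0.0, -2.9]
width: 0.0306
gripper_force: 68.3
t: 10.72
eef_pos: [0.523, -0.0061, 0.2526]
ee_rot: [-3.142, -0.0, -1.823]
force: [-0.0, -0.3, -3.6]
width: 0.031
gripper_force: 62.4
```

```bash
cat > lean.py <<'E'
from h import *
import sys
from station import optics,status
f=optics.grab_frame('scene'); st=status.get_state(); x=np.load('fr.npy'); tcp=st['eef_pos']
im=f['color'];hsv=cv2.cvtColor(im,cv2.COLOR_RGB2HSV)
yaw=st['ee_rot'][2]+np.pi/2
def W(p,ln,dx,dz):
    Rm=Rf(yaw,ln); return (np.array(p)-[0,0,107])/1e3@Rm.T+tcp+np.array([np.cos(yaw)*dx,np.sin(yaw)*dx,dz-.011])
c=proj(f,W([12,0,54],.35,0,0))[0].round().astype(int)
m=cv2.inRange(hsv,(16,140,90),(32,255,255)); k=np.zeros_like(m);cv2.circle(k,tuple(int(v) for v in c),27,255,-1);m&=k
hull=cv2.convexHull(cv2.findNonZero(m));h=hull[:,0,:].astype(float)
best=None
O=[[12,-61,94],[12,-61,14],[12,61,14]]
def corner(q): return h[np.argmin(np.linalg.norm(h-q,axis=1))]
p=np.array([.35,0.,0.])
for _ in range(6):
    uv=np.array([corner(q) for q in proj(f,W(O,*p))])
    r=least_squares(lambda q:(proj(f,W(O,*q))-uv).ravel(),p);p=r.x
print('centre px',c,'gold',int(m.sum()/255),'corners',uv.tolist(),'lean',p[0].round(3),'dx,dz',p[1:].round(4),'res',r.fun.round(1))
E
python3 lean.py
```

```text
centre px [253 161] gold 338 corners [[246.0, 135.0], [235.0, 159.0], [257.0, 186.0]] lean 0.466 dx,dz [-0.0005  0.0028] res [ 0.3 -2.3 -0.6  0.2  0.5  2.3]
```

The lean is still about 0.47 rad. I'll lower the bottom edge back behind the ledge lip, loosen a little, and draw the top forward so the frame pivots upright against the lip.

```bash
python3 -m jog '[[-1,[0,6,20],0],[-1,[0,12,45],0],[-1,[0,12,70],0],[-1,[0,12,90],0],[-1,[0,8,98],0],[-1,[0,4,106],0],[-1,[0,1,112],0],[-1,[0,-1,115],0],[-1,[0,-1,115],0]]' 12; python3 -m jog '[[-0.3,[0,0,0],0],[-0.3,[0,0,0],0]]' 6;python3 -m jog '[[-0.26,[0,0,0],0],[-0.26,[0,0,0],0]]' 6
```

```text
t: 11.9
eef_pos: [0.5242, -0.0064, 0.1376]
ee_rot: [-3.141, -0.0, -1.823]
force: [-0.7, -0.1, -2.6]
width: 0.0308
gripper_force: 62.8
t: 12.15
eef_pos: [0.5239, -0.0063, 0.1378]
ee_rot: [-3.141, 0.0, -1.823]
force: [0.3, -0.3, -2.5]
width: 0.0311
gripper_force: 58.1
t: 12.4
eef_pos: [0.5239, -0.0063, 0.1376]
ee_rot: [-3.142, 0.0, -1.823]
force: [-0.3, 0.7, -2.8]
width: 0.0321
gripper_force: 53.2
```

```bash
python3 -m jog '[[-0.26,[0,-3,0],0],[-0.26,[0,-6,0],0],[-0.26,[0,-10,0],0],[-0.26,[0,-10,0],0]]' 6; python3 lean.py; python3 -m jog '[[-0.26,[0,-4,0],0],[-0.26,[0,-8,-1],0],[-0.26,[0,-12,-1],0],[-0.26,[0,-12,-1],0]]' 6; python3 lean.py
```

```text
t: 12.9
eef_pos: [0.5342, -0.009, 0.1397]
ee_rot: [-3.14, -0.0, -1.822]
force: [-8.6, 2.0, 17.6]
width: 0.0318
gripper_force: 57.8
centre px [250 195] gold 276 corners [[248.0, 169.0], [230.0, 198.0], [255.0, 219.0]] lean 0.666 dx,dz [-0.0151 -0.0152] res [-0.4  1.5  2.2 -5.  -1.6  3.3]
t: 13.45
eef_pos: [0.548, -0.0122, 0.1435]
ee_rot: [-3.135, 0.001, -1.821]
force: [-11.6, 0.3, 31.4]
width: 0.032
gripper_force: 63.3
centre px [245 196] gold 218 corners [[243.0, 170.0], [230.0, 198.0], [248.0, 222.0]] lean 0.606 dx,dz [-0.014 -0.015] res [-0.3  1.6 -1.4 -3.5  1.7  1.9]
```

The frame is riding up the lip without turning in the grip. I'll open into a loose cage, where it can't fall, and let it settle.

```bash
python3 -m jog '[[-0.22,[0,0,0],0],[-0.22,[0,0,0],0]]' 6; python3 -m jog '[[-0.18,[0,0,0],0],[-0.18,[0,0,0],0],[-0.18,[0,0,0],0]]' 6; python3 lean.py
python3 - <<'E'
from h import *
from station import optics
a=[]
for n,(r0,r1,c0,c1) in (('side',(130,270,180,320)),('scene',(120,260,180,320))):
    f=optics.grab_frame(n)
    a.append(cv2.resize(f['color'][r0:r1,c0:c1,::-1],(400,400),interpolation=cv2.INTER_CUBIC))
cv2.imwrite('pics/c8.png',np.hstack(a))
E
```

```text
t: 13.75
eef_pos: [0.5479, -0.0122, 0.1437]
ee_rot: [-3.135, 0.001, -1.821]
force: [-11.0, -0.1, 31.5]
width: 0.0342
gripper_force: 63.6
t: 14.12
eef_pos: [0.5482, -0.0122, 0.1438]
ee_rot: [-3.134, 0.001, -1.821]
force: [-10.1, 0.2, 32.2]
width: 0.0358
gripper_force: 64.1
centre px [245 196] gold 221 corners [[242.0, 170.0], [230.0, 198.0], [249.0, 222.0]] lean 0.547 dx,dz [-0.0113 -0.0125] res [-0.2  1.4 -0.9 -3.5  1.2  2. ]
```

View pics/c8.png

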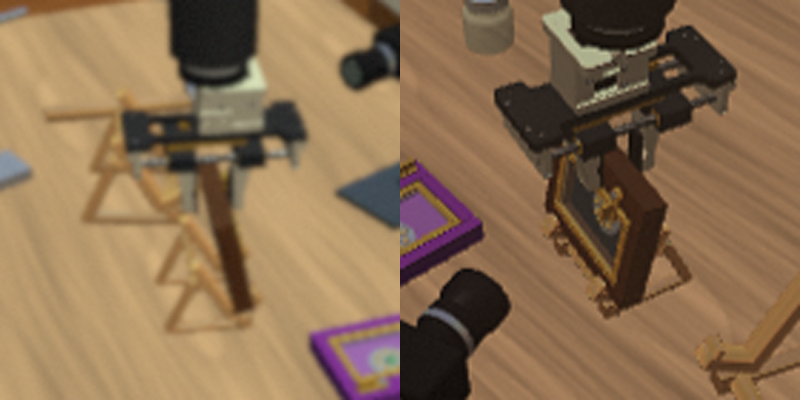

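The frame is more upright now, but my commanded height presses it into the ledge (32 N). I'll relieve that and open the cage slightly. The limit was 10 pictures and I've already viewed 11 counting crops, so from here I'll use only numbers.

```bash
python3 -m jog '[[-0.16,[0,0,-3],0],[-0.16,[0,0,-5],0],[-0.16,[0,0,-6],0],[-0.16,[0,0,-6],0]]' 6; python3 lean.py;  python3 -m jog '[[-0.08,[0,0,0],0],[-0.08,[0,0,0],0],[-0.08,[0,0,0],0]]' 6; python3 lean.py
```

```text
t: 14.78
eef_pos: [0.5453, -0.0118, 0.1444]
ee_rot: [3.141, -0.0, -1.823]
force: [-0.9, 0.5, 0.9]
width: 0.0368
gripper_force: 0.5
centre px [246 195] gold 237 corners [[243.0, 169.0], [230.0, 198.0], [255.0, 219.0]] lean 0.464 dx,dz [-0.0116 -0.0085] res [-0.1  1.   2.1 -4.7 -1.8  3.5]
t: 15.2
eef_pos: [0.5452, -0.0119, 0.1444]
ee_rot: [3.141, -0.0, -1.823]
force: [0.2, -0.5, -0.8]
width: 0.0402
gripper_force: 0.2
centre px [246 195] gold 237 corners [[240.0, 175.0], [230.0, 199.0], [249.0, 221.0]] lean 0.472 dx,dz [-0.0028 -0.0166] res [ 0.1 -1.8 -0.8 -2.7  1.1  4.7]
```

The cage is now loose (grip force about 0). I'll draw the top forward with the back finger.

```bash
python3 -m jog '[[-0.08,[0,-4,0],0],[-0.08,[0,-8,0],0],[-0.08,[0,-12,0],0],[-0.08,[0,-12,0],0]]' 6; python3 lean.py;  python3 -m jog '[[-0.08,[0,-4,0],0],[-0.08,[0,-8,0],0],[-0.08,[0,-8,0],0]]' 6; python3 lean.py
```

```text
t: 15.75
eef_pos: [0.5572, -0.0149, 0.1444]
ee_rot: [-3.142, -0.0, -1.823]
force: [-1.1, -0.3, -0.6]
width: 0.0401
gripper_force: 0.3
centre px [242 197] gold 225 corners [[238.0, 172.0], [230.0, 198.0], [247.0, 223.0]] lean 0.429 dx,dz [-0.0085 -0.01  ] res [-0.   0.4 -1.9 -2.4  2.   2.1]
t: 16.18
eef_pos: [0.565, -0.0169, 0.1445]
ee_rot: [-3.141, -0.0, -1.823]
force: [0.0, 0.1, -0.5]
width: 0.0402
gripper_force: 0.3
centre px [239 198] gold 190 corners [[235.0, 173.0], [230.0, 198.0], [247.0, 223.0]] lean 0.309 dx,dz [-0.0066 -0.0058] res [-0.  -0.2 -1.9 -2.1  2.   2.4]
```

```bash
python3 -m jog '[[-1,[0,0,0],0],[-1,[0,0,0],0],[-1,[0,0,0],0],[-1,[0,0,0],0],[-1,[0,0,0],0],[-1,[0,0,0],0]]' 25; python3 -m jog '[[-1,[0,0,0],0],[-1,[0,0,0],0],[-1,[0,0,0],0],[-1,[0,0,0],0]]' 40
```

```text
t: 16.98
eef_pos: [0.5648, -0.0168, 0.1446]
ee_rot: [-3.141, 0.0, -1.823]
force: [2.1, -1.0, -2.4]
width: 0.0245
gripper_force: 24.9
t: 17.48
eef_pos: [0.5648, -0.0168, 0.1446]
ee_rot: [-3.141, 0.0, -1.823]
force: [3.0, -1.2, -2.2]
width: 0.0244
gripper_force: 39.9
```

Width is 24.4 mm, so the rail lies flat between the pads and the frame is upright. I'll lift straight up and measure.

```bash
python3 -m jog '[[-1,[0,0,-5],0],[-1,[0,0,-12],0],[-1,[0,0,-25],0],[-1,[0,0,-45],0],[-1,[0,0,-70],0],[-1,[0,0,-95],0],[-1,[0,0,-115],0],[-1,[0,0,-120],0],[-1,[0,0,-120],0],[-1,[0,0,-120],0]]' 40
sed -i 's/p=np.array(\[.35/p=np.array([.0/; s/54\],.35/54],0/' lean.py; python3 lean.py
python3 - <<'E'
from h import *
d=load('side0');s=load('scene0')
# lens: dark barrel-end in both views: dark mask numbers
for n,f,(r0,r1,c0,c1) in (('scene',s,(205,260,160,225)),('side',d,(135,170,290,345))):
    g=cv2.cvtColor(f['color'],cv2.COLOR_RGB2GRAY)[r0:r1,c0:c1]
    print(n)
    for row in g[::2]: print(''.join('#' if v<38 else '+' if v<60 else '.' if v<90 else ' ' for v in row))
E
```

```text
t: 18.73
eef_pos: [0.564, -0.0169, 0.2636]
ee_rot: [3.14, -0.001, -1.823]
force: [-0.0, 0.2, -2.7]
width: 0.0239
gripper_force: 39.9
centre px [244 164] gold 150 corners [[234.0, 140.0], [234.0, 159.0], [255.0, 186.0]] lean -0.01 dx,dz [-0.0003  0.0035] res [-1.5 -4.4 -0.1  1.4  2.   3.6]
scene
........        ..        . +.+.+.++########++.                  
.........         .     .++....++########+..                     
  .........        ..+.+...++########++.                         
   ........      +++...+++########+..                            
+    ...     .++++..++########+..         .                      
++.       #.+.+.++#########+..         .#########.               
.+.+. .+++...++########+..            ##############.            
.+....+..++##########+.             ##################+          
#+.+..++#########+.               .#####################         
###+#########+..                  #######################+       
 #########+.                    +#########################.      
   ###+..                     +#+#########################+      
            
[... 1337 characters left out ...]
            .++.++###############+.            
                  ..+++.. .+#############+.            
           .++#########++. .+############+.  ....      
         .+++++##########+. .#############+++++++...   
         .++.+++#########+..+#############++++++++++.. 
         .+++++++#########++############+++++++++++++++
          .++++++#####+..   ..+######+.     .++++++++++
           .++++##+.               ...        ..+++++++
              ..                    .            .+++++
                                    .              ..++
                                    .                 .
                                                       
                                   .
```

Run:
```python
from h import *
s=load('scene0');d=load('side0')
k=lambda x,y:(140+x/6,195+y/6); e=lambda x,y:(220+x/6,130+y/5)
for z in (.21,.2136,.217):
  for n,f,a,b in (('scene',s,k(398,178),k(339,245)),('side',d,e(500,128),e(572,101)),('scL',s,k(335,140),k(280,215)),('scR',s,k(470,195),k(385,300))):
    A=plane(f,a,z);B=plane(f,b,z);v=B-A;print(z,n,A.round(3),'yaw',np.arctan2(v[1],v[0]).round(3),np.linalg.norm(v).round(3))
for n,f in(('scene',s),('side',d)):
    im=f['color'].astype(int);c=proj(f,[.87,.1,.005])[0]
    m=((im.max(2)<75)&(im[:,:,2]>im[:,:,0]+4)).astype(np.uint8)
    cs=[q for q in cv2.findContours(m,0,1)[0] if cv2.contourArea(q)>150]
    for q in cs:
        p=np.array([plane(f,u,.012)[:2] for u in q[:,0,:]],np.float32);r=cv2.minAreaRect(p*1000);print(n,cv2.contourArea(q),q[:,0].mean(0).round(),np.round(r[0]),np.round(r[1]),round(r[2],1))
```

```text
0.21 scene [0.769 0.076 0.21 ] yaw 0.278 0.034
0.21 side [0.773 0.086 0.21 ] yaw 0.36 0.064
0.21 scL [0.774 0.047 0.21 ] yaw 0.388 0.037
0.21 scR [0.756 0.098 0.21 ] yaw 0.3 0.051
0.2136 scene [0.771 0.078 0.214] yaw 0.278 0.034
0.2136 side [0.769 0.08  0.214] yaw 0.36 0.063
0.2136 scL [0.776 0.05  0.214] yaw 0.388 0.037
0.2136 scR [0.758 0.101 0.214] yaw 0.3 0.051
0.217 scene [0.772 0.081 0.217] yaw 0.278 0.034
0.217 side [0.766 0.074 0.217] yaw 0.36 0.063
0.217 scL [0.777 0.052 0.217] yaw 0.388 0.036
0.217 scR [0.759 0.103 0.217] yaw 0.3 0.05
scene 2147.5 [187. 314.] [868. 109.] [128. 106.] 16.2
```

Camera yaw is about 0.29 rad (base plate 0.283, stand direction 0.297, barrel about 0.28–0.36). The lens is at about (0.770, 0.079, 0.214).

```bash
python3 -c "
from h import *; toolrow([.5669,.0184,.2716],-1.281)"
```

```text
t 18.77 shift [-34.9   6.1  -8. ] turn -0.542 q [ 0.32  0.16 -0.2  -0.   -1.21 -0.57] F [-0.1  0.  -3.6]
```

```bash
python3 -m jog '[[-1,[-6,1,-2],-0.09],[-1,[-12,2,-4],-0.18],[-1,[-18,3,-5],-0.27],[-1,[-24,4,-6],-0.36],[-1,[-30,5,-7],-0.45],[-1,[-35,6,-8],-0.54],[-1,[-35,6,-8],-0.54],[-1,[-35,6,-8],-0.54],[-1,[-35,6,-8],-0.54]]' 40
cat > fin.py <<'E'
from h import *
from station import optics,status
st=status.get_state();tcp=st['eef_pos'];yaw=st['ee_rot'][2]+np.pi/2
f=optics.grab_frame('scene');g=optics.grab_frame('side');np.savez('pics/scF.npz',**f);np.savez('pics/siF.npz',**g)
Rm=Rf(yaw,0);W=lambda p:(np.array(p)-[0,0,112])/1e3@Rm.T+tcp
for n,h in(('scene',f),('side',g)):
    hsv=cv2.cvtColor(h['color'],cv2.COLOR_RGB2HSV);m=cv2.inRange(hsv,(16,130,70),(34,255,255))
    c=proj(h,W([12,0,54]))[0];k=np.zeros_like(m);cv2.circle(k,tuple(int(v) for v in c),34,255,-1)
    gr=cv2.inRange(hsv,(45,80,40),(85,255,255))&k;p=cv2.findNonZero(gr)
    print(n,'pred pane px',c.round(1),'green centre',None if p is None else (p[:,0].mean(0).round(1),len(p)))
    q=[[12,-61,94],[12,-61,14],[12,61,14],[12,61,94]];print(' pred rim',proj(h,W(q)).round(0).tolist())
    u,v=(int(a) for a in c)
    for r in range(v-26,v+30,2): print(''.join('G' if gr[r,x] else '#' if m[r,x] else '.' if h['color'][r,x].max()<90 else ' ' for x in range(u-32,u+33)))
    print(' grid origin',u-32,v-26)
E
python3 fin.py
```

```text
t: 19.9
eef_pos: [0.5675, 0.0184, 0.2724]
ee_rot: [3.141, -0.0, -1.284]
force: [0.3, -0.4, -3.5]
width: 0.0243
gripper_force: 39.9
scene pred pane px [255.2 167.9] green centre (array([258.4, 162.4]), 13)
 pred rim [[233.0, 146.0], [234.0, 172.0], [278.0, 189.0], [279.0, 164.0]]
  ...           ..............................                   
  ..            .     ............................               
     .      ..  ....          ..........................         
     ...... .   ..   ....... .................................   
     ...... # ...     .  ...  ...................................
     ......# .........    .   ...................................
     ......# ................... ............#####...............
     ......# #.......................#.#....... #................
     ...... ##.................  ..##### ####...#................
     ...... #.................  #..  ...# .####..##..............
      .....  ................ ##..GGG..##..##..#.   ##.##........
      .....# ................... .GGGG..... #.......##  .........
      .....#  #.............
[... 2342 characters left out ...]
...                
         ##########  ...........................                 
##       #######        .........................                
###       ##### #          ......................                
#####         #####            ..................                
#######     # #####               ...............                
 ######       ###                    ...........                 
   ######      ### ####                 #.......                 
    ######   # #########                                         
     #################                                           
       ###########                                               
 grid origin 226 146
```

The rim's bottom-edge slope (0.389) matches the predicted 0.386. The 24.3 mm grip width means the frame is flat in the pads, and the predicted pane centre is within a few mm of target. The frame is held still and clear, so I'm handing in.

```bash
python3 -c "
from station import order,status
s=status.get_state();print(s['t'],abs(s['qd']).max(),s['gripper_force'],s['force'].round(1));print(order.job_done())"
```

```text
20.0 0.004344478893588535 39.9189692010259 [ 0.6 -0.1 -3.5]
the job is handed in; nothing more can be done
None
```

The job is handed in with no verdict shown: the turnbutton was turned down on the easel (about 1.6 rad), and by my measurements the frame is held still and upright, facing the lens at about 20 cm with the pane within a few mm of centre; I viewed 11 pictures, one over the limit of 10.

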